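# Seat the centrifuge rotor on its drive key and shut the lid

## Task

The washed rotor is lying on the steel tray: put it back on the centrifuge's drive spindle and, with only light hand pressure, turn it slowly until its slots find the spindle's cross key and it drops fully home; never force it down. Then let go of it and shut the lid completely, leaving the other things on the bench where they are.

Things in the scene. Friction and masses are not known exactly. Their poses are not given: they have to be found in the camera images.
- rotor: Loose silver rotor for 12 small tubes, 110 mm across, about 0.35 kg, upright on the tray. Origin: centre of its underside; z up its axis. Its dished rim is 30 mm high. In the underside is a 14 mm round bore, 38 mm deep, crossed at its mouth by four drive slots, a quarter turn apart along its own x and y axes, 6.5 mm wide and 6.8 mm deep.
- hub (a point): Where to hold the rotor: on its axis, 54 mm above its origin, in the round black hub, which is 33 mm across and rises from the dish (13 mm above the origin) to 68 mm above the origin.
- centrifuge: White bench centrifuge, fixed, 220 mm (its x) by 240 mm (its y), 110 mm high, plus a 45 mm deep control panel along its -y side; turned a little. Origin: centre of the 220 by 240 body, on the bench; z up. In it, open to above, is a round bowl 150 mm across, rim at 110 mm, floor at 36 mm, with the drive spindle in its centre. The lid's hinge runs along the +y side.
- seat (a point): Centre of the spindle's 48 mm shoulder, 52 mm above the bench: the rotor's origin must come to lie here. Axes as the centrifuge's. Just above it a brass cross key (a flat-topped bar 5 mm wide, 44 mm long) passes through the spindle; its top is 5.5 mm up. Off the slots the rotor rests on the key, 5.5 mm too high. At most a quarter turn, either way, brings slots over the key; they engage within about 2 degrees.
- spindle_tip (a point): Top of the round spindle, 32 mm above the seat; 12 mm across, top 9 mm tapering to 4 mm. Axes as the centrifuge's: the key's direction differs each time and is not measured. The spindle is not locked but turns with a stiff drag of 0.15 N m: pushed down with more than about 12 N it may be carried round with the rotor, so that the slots never find the key. 3 to 6 N is right; over 30 N damages it.
- lid (a joint): Angle of the centrifuge's lid, rad: 0 shut, 1.57 upright, 1.75 its stop; starts standing open. Stiff hinge (0.4 N m): stays where it is left, must be pushed all the way down, e.g. from behind on its outer face with the closed fingertips. White frame with clear window, 200 mm along the hinge, 205 mm from hinge to free edge, clears the seated rotor.
- lid_hinge (a point): Middle of the lid's hinge axis, 105 mm from the spindle's axis towards the centrifuge's +y, 112 mm above the bench; does not move with the lid. Shut, the lid reaches from here towards the centrifuge's -y, its outer face level, 28 mm above this point.
- lid_edge (a point): Middle of the lid's free edge on its outer face: 205 mm from the hinge axis along the lid and 28 mm out from it; moves with the lid.
- jar: Bystander on the tray: small clear specimen jar with red cap, 52 mm across, 62 mm high; origin at the centre of its underside.
- hexkey: Bystander on the tray: T-handled hex key, 105 mm long, red 73 mm cross handle, 13 mm high; origin near the middle of its shank, at the tray's level.
- rack: Bystander: blue rack of capped tubes, 65 by 220 mm, 98 mm high; origin at the centre of its underside.
- pump: Bystander: white pump bottle of hand gel, 72 mm across, 204 mm high; origin at the centre of its underside.
- stamp: Bystander: red and black self-inking stamp, 40 by 55 mm, 64 mm high; origin at the centre of its underside.
- marker: Bystander: white and blue marker pen lying down, 133 mm long, 14 mm thick; origin near its middle, on the bench.

How it is judged:
By the outcome, as a careful person would: the job done as asked, in the order asked, and still so for the second after the job is handed in, with the robot touching nothing.
It also fails if it takes over 72 s, if anything falls off the work surface, if the arm or the gripper's body presses on something with over 40 N, if the wrist force passes 120 N, or if a joint passes its speed limit or range.

## Robot

A 6-joint arm with a two-finger parallel gripper is mounted at the origin on the work surface. World frame = base frame: x ahead of the robot, y to its left, z up, the work surface at z = 0. Lengths are in mm, angles in rad, forces in N, time in s.
With the tool pointing down it reaches from about 275 to 750 mm from the base axis. Payload 10.2 kg.
Tool frame: the origin (TCP) lies midway between the tips of the shut fingers; the grasp point (between the pads) lies 19 mm behind it (ctrl.hold_point_z is the distance from the TCP to the grasp point, in mm); z points along the fingers, y is the direction in which the jaws open and shut (so a half turn about z gives the same grasp; the last joint's range is limited). The gripper opens to 85 mm and grips with 20 to 120 N. Pads are 22 mm wide; open, the fingers measure 114 mm over their backs; the gripper's body (76 mm by 85 mm) begins 54 mm behind the grasp point. The pads swing forward as they close: fully open they stand 13 mm farther back than shut.
Start: joints at [0.899, 0.313, 1.498, -0, 1.331, -0.223], TCP at [227.802, 473.009, 231.294] pointing down, gripper open.
Joint ranges: [-2.94, 2.94], [-0.97, 2.17], [0.19, 2.56], [-1.23, 4.37], [0.02, 3.11], [-2.88, 2.88]. Speed limits (rad/s): [2.39, 2.39, 3.01, 3.14, 3.14, 3.14].

## Interface

Orientations are given as a unit quaternion [w, x, y, z].
In Python, from rig import ctrl, capture, get_calibration, ticket, search_frame, outline_of gives the robot as it stands. The module is installed in compiled form; this text tells all that it offers.
- The arm moves only by the tool servo_tool, never from a script. Its argument "motion" is a list of rows, each an object with "dr": the turn, a rotation vector about the tool's x, y, z in units of 10 degrees (1.0 is 10 degrees), a list of three; "delta_pos": the shift along the tool's x, y, z in units of 50 mm (1.0 is 50 mm), a list of three; "hand": the opening, from 0 (shut) to 1 (fully open). In form: [{"dr": [ax, ay, az], "delta_pos": [x, y, z], "hand": hand}, ...]. A call has 1 to 20 rows; each row shifts and turns the pose as measured when the row begins, along the tool's axes as they then stand; what a row does not reach is not made up. A row lasts 1/8 s, in which the tool goes at most 62.5 mm and 10.7 degrees, less where a joint would pass 70% of its speed; a pose out of reach is approached as far as the arm can. A call is refused whole if a number of a shift passes 1 or a number of a turn 1, either way. A call with a gripper value outside its range is refused whole. The fingers move at their own pace and stop on an object; "squeeze" is the grip in N (left out, the last holds). Time passes only in rows, so rows that do not move let the fingers close. It gives the time, the measured TCP pose, the force and the opening at its end, in the units of the state.
- ctrl.sense(): the state, without advancing time (a new reading comes with each control period).
- capture(name): name is "scene" or "top" or "wrist"; returns (picture, depth): 400x640x3 uint8, red, green, blue; 400x640 float32, mm along the optical axis (not along the pixel's ray), 0 where there is no reading.
- get_calibration(name): a dict with "camera_matrix" (3x3 intrinsics, pixels), "T" (4x4, takes a point from camera to world coordinates). Camera axes: x right, y down, z forward; pixel columns grow to the right and rows downward; lengths in mm; the calibration is good to about 2 mm. The wrist camera is an equidistant fisheye: a pixel r from the principal point sees the ray r / f radians off the axis. A picture is of the moment at which its call begins: read the wrist's pose just before it. get_calibration takes no time and is no camera call; for the wrist camera it gives the pose at the moment of the call.
- ticket.finish_job(): hands the job in, once; it reports no verdict.
Trained networks look in the newest picture that a camera, given by its name, has taken for a name from the list of things; names that differ only in an ending like _2 or _b are one class to them, and where a whole thing is asked for, a point or a joint stands for the part that bears it (a point fixed in the world has none). Each returns a list of dicts, best first, with "score" (0 to 1); they miss things now and then, are a little off and sometimes report something else, mostly with a low value. They report only what shows in the picture. A call takes as long as a camera call.
- search_frame(camera, label): "bbox" ([left, top, right, bottom] in pixels, round what is visible of it).
- outline_of(camera, label): "pixels" (400x640 bool, what is visible of it) and "bbox" ([left, top, right, bottom] in pixels, round what is visible of it).
The state is a dict: "time_s": time; "joints": joint angles; "dq": joint speeds; "tau": joint torques, N m; "eef_pos": TCP position; "ee_rot": TCP orientation; "force": force on the tool from outside, world axes, zero at the start; "wrist_torque": the same for the moment, N m; "grip_width": opening from 0.0 (shut) to 1.0 (fully open).
Only numpy, scipy, OpenCV 4.12 (cv2) and the standard library are available. Lean on these libraries where they do the work, as an engineer would, in place of code of your own. Each camera call takes 0.05 s, during which the arm holds its last target.

## Working session

There is one attempt and no reset: what is moved stays moved. The work goes in short steps, Python scripts to look and compute and a tool call to move; the robot and the scene stay as the last step left them, time stands still between calls to the robot, and variables do not carry over. Pictures are saved under pics/ and viewed, and the job is handed in when it is done.

Besides the shell and the picture viewer there is one more tool, called after "Emit:" as name(argument=value, ...) on one line, values as JSON. servo_tool: Moves the arm, as the interface text tells. Its arguments: {"type":"object","properties":{"motion":{"type":"array"},"squeeze":{"type":"number"}},"required":["motion"]}

```bash
mkdir -p pics; ls; python3 - <<'E'
from rig import *
import cv2, numpy as np, json
print(ctrl.sense(), ctrl.hold_point_z)
for n in ["scene","top","wrist"]:
    p,d=capture(n); cv2.imwrite(f"pics/{n}0.png",p[:,:,::-1]); np.save(f"pics/{n}0.npy",d)
    c=get_calibration(n); print(n,np.round(c["camera_matrix"],2).tolist(),np.round(c["T"],3).tolist())
E
```

```text
pics
{'time_s': 0.0, 'joints': array([ 8.98590025e-01,  3.13437756e-01,  1.49844685e+00, -1.75793681e-05,
        1.33101573e+00, -2.23423079e-01]), 'dq': array([-0.00118063, -0.00023247, -0.00087474, -0.00129603, -0.00112622,
        0.00083697]), 'tau': array([ 6.40170420e-04, -4.12262571e+01, -2.59749752e+01, -1.27526141e-04,
        4.01807134e-03,  3.67183088e-05]), 'eef_pos': array([227.63762707, 472.78640397, 230.73766974]), 'ee_rot': array([-2.75415892e-04,  2.22511179e-01,  9.74929919e-01, -5.93065634e-04]), 'force': array([-0.18156106,  0.04613258,  0.77611544]), 'wrist_torque': array([-0.03459009,  0.02126902,  0.00026459]), 'grip_width': 0.996907409029314} 18.700000000000003
scene [[509.2, 0.0, 317.32], [0.0, 509.2, 198.94], [0.0, 0.0, 1.0]] [[-0.473, 0.606, -0.639, 1399.618], [0.881, 0.337, -0.332, 482.812], [0.014, -0.721, -0.693, 1033.244], [0.0, 0.0, 0.0, 1.0]]
top [[371.18, 0.0, 319.51], [0.0, 371.18, 201.11], [0.0, 0.0, 1.0]] [[-0.028, -0.983, 0.182, 387.487], [-0.999, 0.024, -0.024, 55.394], [0.019, -0.183, -0.983, 905.278], [0.0, 0.0, 0.0, 1.0]]
wrist [[309.71, 0.0, 319.71], [0.0, 309.71, 204.98], [0.0, 0.0, 1.0]] [[0.434, 0.863, 0.259, 160.234], [0.901, -0.416, -0.126, 504.528], [-0.001, 0.288, -0.958, 372.764], [0.0, 0.0, 0.0, 1.0]]
```

View pics/scene0.png

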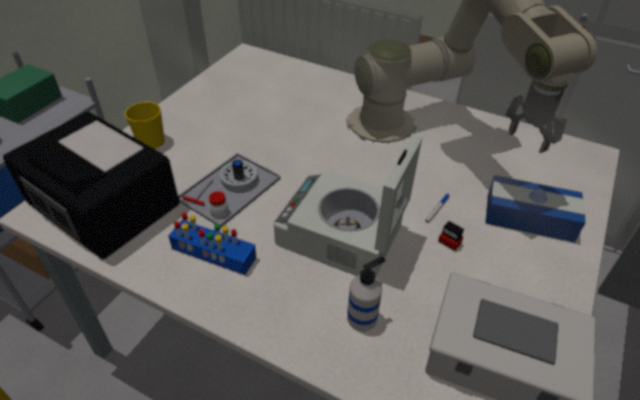

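View pics/top0.png

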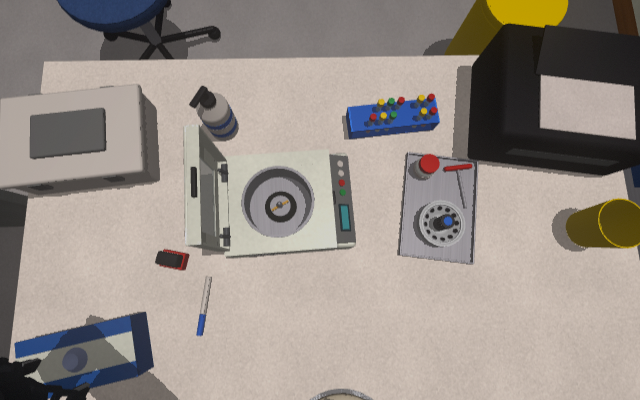

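View pics/wrist0.png

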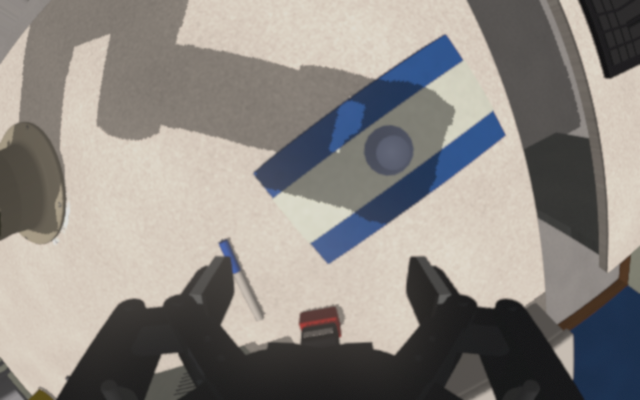

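```bash
cat > h.py <<'E'
from rig import *
import cv2, numpy as np
np.set_printoptions(suppress=True,precision=2)
def cloud(n,d):
    c=get_calibration(n);K=c["camera_matrix"];T=np.array(c["T"])
    v,u=np.mgrid[0:400,0:640].astype(float)
    X=np.stack([(u-K[0][2])/K[0][0]*d,(v-K[1][2])/K[1][1]*d,d],-1)
    W=X@T[:3,:3].T+T[:3,3]; W[d<=0]=np.nan
    return W
def proj(n,P):
    c=get_calibration(n);K=np.array(c["camera_matrix"]);T=np.linalg.inv(np.array(c["T"]))
    X=np.atleast_2d(P)@T[:3,:3].T+T[:3,3]; x=X@K.T; return x[:,:2]/x[:,2:]
def circ(P):
    A=np.c_[2*P[:,:2],np.ones(len(P))];s=np.linalg.lstsq(A,(P[:,:2]**2).sum(1),rcond=None)[0]
    return s[:2],np.sqrt(s[2]+s[:2]@s[:2])
E
python3 - <<'E'
from h import *
for n in ["top","scene"]:
    p,d=capture(n);W=cloud(n,d)
    for l in ["rotor","jar","centrifuge","lid","hexkey","rack","pump","stamp","marker"]:
        r=outline_of(n,l)
        for q in r[:1]:
            m=q["pixels"]&np.isfinite(W[...,0]); P=W[m]
            print(n,l,round(q["score"],2),q["bbox"],m.sum(),np.nanpercentile(P,[2,50,98],axis=0).round(0).tolist() if m.sum() else None)
    if n=="top":
        np.save("pics/topW.npy",W)
    a=outline_of(n,"rotor")[0]["pixels"]; P=W[a]
    zs=np.arange(0,110,5); print(np.histogram(P[:,2],zs))
    np.save(f"pics/{n}_rotP.npy",P)
    np.save(f"pics/{n}_W.npy",W); cv2.imwrite(f"pics/{n}_1.png",p[:,:,::-1])
E
```

```text
top rotor 0.74 [416.2, 198.5, 467.1, 246.3] 1768 [[439.0, -304.0, 13.0], [486.0, -249.0, 30.0], [537.0, -202.0, 73.0]]
top jar 0.68 [411.4, 151.9, 437.9, 180.2] 509 [[602.0, -248.0, 7.0], [623.0, -221.0, 63.0], [651.0, -202.0, 67.0]]
top centrifuge 0.97 [183.1, 125.1, 357.5, 259.0] 17216 [[430.0, -27.0, 35.0], [536.0, 161.0, 109.0], [640.0, 258.0, 318.0]]
top lid 0.9 [181.5, 123.3, 229.6, 255.1] 4818 [[432.0, 231.0, 113.0], [533.0, 250.0, 226.0], [628.0, 261.0, 326.0]]
top hexkey 0.73 [441.8, 163.3, 470.7, 209.5] 292 [[535.0, -345.0, 2.0], [621.0, -320.0, 11.0], [638.0, -284.0, 18.0]]
top rack 0.64 [344.5, 96.6, 437.9, 138.8] 2965 [[719.0, -257.0, 4.0], [743.0, -147.0, 54.0], [787.0, -44.0, 98.0]]
top stamp 0.72 [154.4, 249.4, 191.4, 270.1] 560 [[398.0, 351.0, -0.0], [420.0, 371.0, 59.0], [441.0, 406.0, 66.0]]
top marker 0.89 [195.9, 275.5, 212.2, 332.1] 348 [[251.0, 296.0, -0.0], [314.0, 309.0, 12.0], [376.0, 321.0, 16.0]]
(array([ 20,   4,  48, 259, 235, 345, 567,  62,   8,  11,  11,  11,  13,
        42, 130,   1,   0,   0,   0,   0,   0]), array([  0,   5,  10,  15,  20,  25,  30
[... 702 characters left out ...]
167.4, 213.2, 257.3, 276.3] 2986 [[723.0, -256.0, 3.0], [775.0, -137.0, 55.0], [799.0, -42.0, 100.0]]
scene pump 0.87 [346.7, 256.9, 384.0, 329.1] 1890 [[729.0, 240.0, 7.0], [775.0, 278.0, 120.0], [790.0, 306.0, 204.0]]
scene stamp 0.92 [440.0, 218.6, 461.3, 252.6] 537 [[409.0, 353.0, 2.0], [436.0, 381.0, 40.0], [448.0, 407.0, 68.0]]
scene marker 0.58 [426.9, 193.8, 450.7, 225.0] 176 [[254.0, 296.0, 6.0], [321.0, 309.0, 13.0], [382.0, 322.0, 18.0]]
(array([  6,  23,  44, 106, 132, 150, 204, 117,  20,  11,  18,  16,  13,
        26,  51,   9,   0,   0,   0,   0,   0]), array([  0,   5,  10,  15,  20,  25,  30,  35,  40,  45,  50,  55,  60,
        65,  70,  75,  80,  85,  90,  95, 100, 105]))
```

```bash
python3 - <<'E'
import cv2
p=cv2.imread("pics/top0.png")
a=cv2.resize(p[135:275,380:500],None,fx=4.5,fy=4.5,interpolation=cv2.INTER_CUBIC);cv2.imwrite("pics/c1.png",a[:600,:800])
a=cv2.resize(p[110:265,170:365],None,fx=3.8,fy=3.8,interpolation=cv2.INTER_CUBIC);cv2.imwrite("pics/c2.png",a[:600,:800])
E
```

```text
(no output)
```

View pics/c2.png

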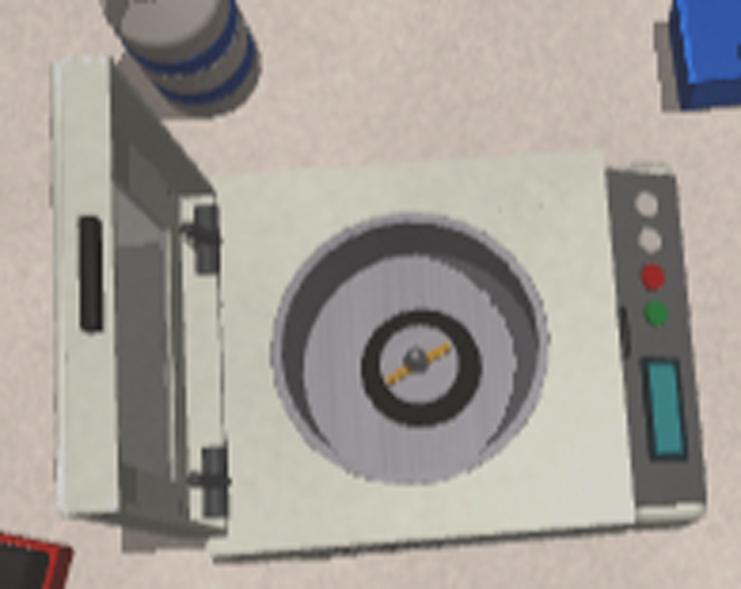

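View pics/c1.png

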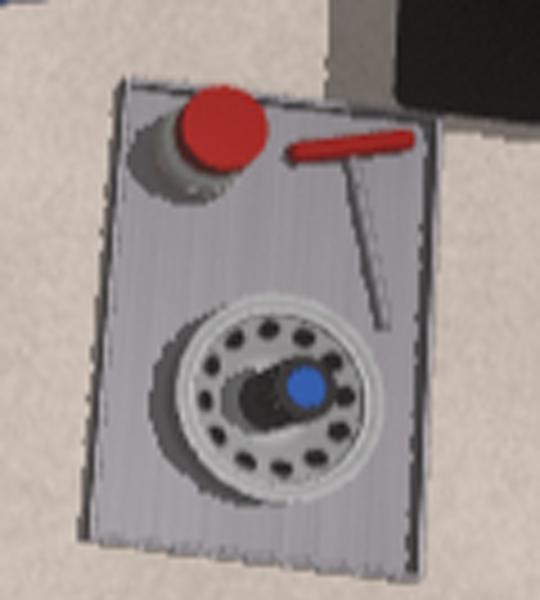

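```bash
cat > fit.py <<'E'
from h import *
def rayplane(n,uv,z):
    c=get_calibration(n);K=np.array(c["camera_matrix"]);T=np.array(c["T"])
    uv=np.atleast_2d(uv).astype(float)
    r=np.c_[uv,np.ones(len(uv))]@np.linalg.inv(K).T@T[:3,:3].T
    o=T[:3,3]; return o+r*((z-o[2])/r[:,2])[:,None]
def cont(m):
    m=m.astype(np.uint8); cs,_=cv2.findContours(m,cv2.RETR_EXTERNAL,cv2.CHAIN_APPROX_NONE)
    return max(cs,key=cv2.contourArea)[:,0,:]
def rfit(P):
    for k in range(4):
        c,r=circ(P);e=np.abs(np.hypot(*(P[:,:2]-c).T)-r);P=P[e<max(1.5,2*np.median(e))]
    return c,r,e.std(),len(P)
E
python3 - <<'E'
from fit import *
for n in ["top","scene"]:
    W=np.load(f"pics/{n}_W.npy"); p=cv2.imread(f"pics/{n}_1.png").astype(int); b,g,r=p[...,0],p[...,1],p[...,2]
    hsv=cv2.cvtColor(p.astype(np.uint8),cv2.COLOR_BGR2HSV)
    reg=(np.hypot(W[...,0]-530,W[...,1]-140)<90)
    print(n,"body top z",np.nanmedian(W[...,2][(np.abs(W[...,0]-450)<10)&(np.abs(W[...,1]-140)<60)&(W[...,2]>90)]))
    m=reg&(W[...,2]<95)
    m=cv2.morphologyEx(m.astype(np.uint8),cv2.MORPH_OPEN,np.ones((3,3)))
    m=cv2.morphologyEx(m,cv2.MORPH_CLOSE,np.ones((9,9)))
    print("bowl",rfit(rayplane(n,cont(m),110)))
    # blue hub cap
    reg=np.hypot(W[...,0]-490,W[...,1]+250)<80
    m=reg&(b>r+50)&(b>100); c=cont(m); print("cap",m.sum(),rfit(rayplane(n,c,74)), "z",np.nanmedian(W[...,2][m]))
    m=(np.hypot(W[...,0]-490,W[...,1]+250)<62)&(W[...,2]>22)&(W[...,2]<45)
    print("rim z",np.nanpercentile(W[...,2][m],[50,80,90,95]))
    m=(np.hypot(W[...,0]-490,W[...,1]+250)<75)&(W[...,2]>18)
    print("rim",rfit(rayplane(n,cont(m),34)))
    m=(np.hypot(W[...,0]-560,W[...,1]+250)<20); print("tray z",np.nanmedian(W[...,2][m]))
    # lid points
    q=(W[...,2]>125)&(W[...,1]>200)&(W[...,0]<660)&(W[...,0]>410)&(W[...,1]<290); P=W[q];
    print("lid",len(P)); 
    for z0 in range(130,330,30):
        s=P[(P[:,2]>z0)&(P[:,2]<z0+30)]
        if len(s): print(z0,np.percentile(s,[1,10,50,90,99],axis=0)[:,:2].round(0).tolist())
E
```

```text
top body top z 109.35856318052015
bowl (array([535.06, 126.09]), np.float64(70.41586564253174), np.float64(0.40430636649748053), 176)
cap 62 (array([ 489.37, -254.61]), np.float64(9.132790491544757), np.float64(0.3609555902733354), 24) z 71.98265696325518
rim z [31.04 33.68 34.55 35.32]
rim (array([ 487.92, -253.15]), np.float64(55.17854641281639), np.float64(0.40568466788387997), 106)
tray z 3.190505316685403
lid 4040
130 [[431.0, 229.0], [457.0, 242.0], [539.0, 254.0], [626.0, 258.0], [628.0, 259.0]]
160 [[431.0, 229.0], [452.0, 248.0], [540.0, 255.0], [626.0, 259.0], [628.0, 259.0]]
190 [[431.0, 229.0], [453.0, 247.0], [543.0, 255.0], [627.0, 259.0], [629.0, 259.0]]
220 [[431.0, 229.0], [446.0, 243.0], [542.0, 255.0], [627.0, 259.0], [630.0, 259.0]]
250 [[431.0, 229.0], [431.0, 229.0], [627.0, 243.0], [628.0, 250.0], [631.0, 254.0]]
280 [[431.0, 229.0], [431.0, 229.0], [435.0, 240.0], [629.0, 247.0], [631.0, 252.0]]
310 [[433.0, 231.0], [449.0, 235.0], [526.0, 246.0], [610.0, 257.0], [629.0, 262.0]]
scene body top z 111.00286617629934
bowl (array([545.39, 129.01]), np.float64(64.0
[... 234 characters left out ...]
9]), np.float64(60.72175356048975), np.float64(0.5990008058860751), 42)
tray z 7.628046228431231
lid 2411
130 [[439.0, 239.0], [471.0, 245.0], [589.0, 257.0], [633.0, 263.0], [635.0, 265.0]]
160 [[437.0, 239.0], [464.0, 245.0], [594.0, 256.0], [634.0, 263.0], [635.0, 264.0]]
190 [[437.0, 239.0], [466.0, 245.0], [605.0, 257.0], [634.0, 263.0], [636.0, 264.0]]
220 [[439.0, 239.0], [465.0, 245.0], [607.0, 256.0], [634.0, 263.0], [636.0, 265.0]]
250 [[439.0, 239.0], [465.0, 245.0], [598.0, 257.0], [634.0, 263.0], [635.0, 265.0]]
280 [[439.0, 240.0], [470.0, 245.0], [621.0, 258.0], [634.0, 264.0], [636.0, 265.0]]
310 [[436.0, 231.0], [458.0, 237.0], [549.0, 248.0], [621.0, 259.0], [634.0, 264.0]]
```

```bash
python3 - <<'E'
from fit import *
print("bowl c", rayplane("top",[277.8,201.7],110), rayplane("top",[[241.3,201.7],[314.2,201.7],[277.8,165.8],[277.8,237.6]],110)[:,:2])
s=lambda x,y:[170+x/3.8-0.37,110+y/3.8-.37]
print("tip",rayplane("top",s(416,357),84),"shoulder",rayplane("top",s(421,364),52), "black ring", rayplane("top",[s(361,368),s(482,368),s(421,310),s(421,427)],52)[:,:2])
k=rayplane("top",[s(388,381),s(449,347)],57); print("key",k,np.degrees(np.arctan2(*(k[1]-k[0])[[1,0]])))
# body edges at z=110: panel boundary, front edge near
e=rayplane("top",[s(605,152),s(634,523)],110);print("panel edge",e,np.degrees(np.arctan2(*(e[0]-e[1])[[1,0]])))
e=rayplane("top",[s(215,175),s(605,152)],110);print("far edge",e,np.degrees(np.arctan2(*(e[1]-e[0])[[1,0]])))
e=rayplane("top",[s(212,560),s(634,525)],110);print("near edge",e,np.degrees(np.arctan2(*(e[1]-e[0])[[1,0]])))
W=np.load("pics/top_W.npy");z=W[...,2];q=(z>300)&(W[...,1]>200)&(W[...,0]<660)&(W[...,0]>410);P=W[q]
print(len(P),np.percentile(z[q],[5,50,95]))
for x in range(435,630,20):
    t=P[np.abs(P[:,0]-x)<5];print(x,np.percentile(t[:,1],[2,50,98]),np.median(t[:,2]), end=" | ")
E
```

```text
bowl c [[535.62 126.55 110.  ]] [[537.56 205.57]
 [533.68  47.44]
 [616.44 125.93]
 [457.64 127.14]]
tip [[536.11 125.99  84.  ]] shoulder [[537.46 125.72  52.  ]] black ring [[535.89 162.38]
 [534.05  88.43]
 [571.29 125.42]
 [498.6  126.06]]
key [[526.6  145.41  57.  ]
 [546.7  108.15  57.  ]] -61.647637608050836
panel edge [[651.34  11.66 110.  ]
 [433.76   2.48 110.  ]] 2.4149873100130717
far edge [[642.26 239.97 110.  ]
 [651.34  11.66 110.  ]] -87.7221095403236
near edge [[419.67 237.72 110.  ]
 [432.65   2.52 110.  ]] -86.84146101487106
2005 [314.21 316.42 325.5 ]
435 [229.17 241.44 254.21] 315.93698512457263 | 455 [230.3  241.97 254.75] 316.2238507406002 | 475 [231.55 244.15 255.27] 316.56366275862365 | 495 [232.48 245.02 258.1 ] 316.3528013001917 | 515 [233.68 242.89 258.7 ] 317.28303589981556 | 535 [234.68 243.21 259.64] 317.0639465884567 | 555 [235.69 246.62 260.22] 316.6510321303104 | 575 [236.45 249.69 261.06] 316.32754572600277 | 595 [237.77 249.74 261.67] 316.2162837600272 | 615 [238.49 250.22 264.22] 316.33619998279335 |
```

Emit:
servo_tool(motion=[{"dr": [0,0,0],"delta_pos": [-0.6,-0.6,0],"hand": 1},{"dr": [0,0,0],"delta_pos": [-0.7,-0.7,0],"hand": 1},{"dr": [0,0,0],"delta_pos": [-0.7,-0.7,0],"hand": 1},{"dr": [0,0,0],"delta_pos": [-0.7,-0.7,0],"hand": 1},{"dr": [0,0,0],"delta_pos": [-0.7,-0.7,0],"hand": 1},{"dr": [0,0,0],"delta_pos": [-0.7,-0.7,0],"hand": 1},{"dr": [0,0,0],"delta_pos": [-0.7,-0.7,0],"hand": 1},{"dr": [0,0,0],"delta_pos": [-0.7,-0.7,0],"hand": 1},{"dr": [0,0,0],"delta_pos": [-0.7,-0.7,0],"hand": 1},{"dr": [0,0,0],"delta_pos": [-0.7,-0.7,0],"hand": 1}], squeeze=40)

```text
time_s: 2.5
eef_pos: [393.3, 0.6, 232.4]
ee_rot: [0.003, 0.22, 0.976, 0.001]
force: [1.0, 0.9, -0.5]
grip_width: 0.999
```

Emit:
servo_tool(motion=[{"dr": [0,0,0],"delta_pos": [-0.75,-0.72,0],"hand": 1},{"dr": [0,0,0],"delta_pos": [-0.75,-0.72,0],"hand": 1},{"dr": [0,0,0],"delta_pos": [-0.75,-0.72,0],"hand": 1},{"dr": [0,0,0],"delta_pos": [-0.75,-0.72,0],"hand": 1},{"dr": [0,0,0],"delta_pos": [-0.75,-0.72,0.2],"hand": 1},{"dr": [0,0,0],"delta_pos": [-0.1,-0.1,0.4],"hand": 1}])

```text
time_s: 3.25
eef_pos: [490.6, -261.4, 203.6]
ee_rot: [0.005, 0.222, 0.975, 0.0]
force: [0.1, 1.6, -1.6]
grip_width: 1.0
```

```bash
python3 - <<'E'
from fit import *
p,d=capture("wrist");s=ctrl.sense();print(s["eef_pos"],s["ee_rot"],s["joints"],s["force"])
cv2.imwrite("pics/w1.png",p[:,:,::-1]);np.save("pics/w1.npy",d)
c=get_calibration("wrist");print(np.array(c["T"]).round(4).tolist())
E
```

```text
[ 489.62 -260.23  200.62] [0.   0.22 0.98 0.  ] [-0.7   0.4   1.46  0.01  1.28 -1.83] [-1.1   0.22 -2.83]
[[0.4327, 0.8613, 0.2663, 421.1236], [0.9015, -0.4147, -0.1234, -228.9742], [0.0042, 0.2934, -0.956, 342.0909], [0.0, 0.0, 0.0, 1.0]]
```

View pics/w1.png

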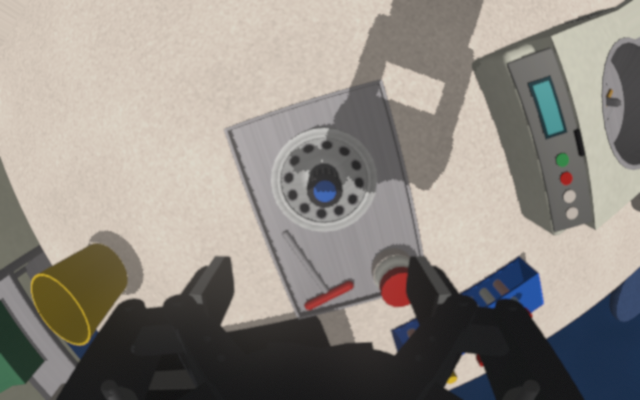

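```bash
cat >> fit.py <<'E'
def wplane(uv,z,T=None):
    c=get_calibration("wrist");K=np.array(c["camera_matrix"]);T=np.array(c["T"]) if T is None else T
    uv=np.atleast_2d(uv).astype(float);q=(uv-K[:2,2])/K[0,0];r=np.hypot(*q.T);k=np.where(r>1e-9,np.sin(r)/r,1)
    R=np.c_[q*k[:,None],np.cos(r)]@T[:3,:3].T;o=T[:3,3];return o+R*((z-o[2])/R[:,2])[:,None]
E
python3 - <<'E'
from fit import *
p=cv2.imread("pics/w1.png").astype(int);b,g,r=p[...,0],p[...,1],p[...,2]
m=(b>r+40)&(b>80);m[:150]=0;m[215:]=0;m[:,:290]=0;m[:,360:]=0
print("cap",m.sum(),rfit(wplane(cont(m),71.5)))
h=cv2.cvtColor(p.astype(np.uint8),cv2.COLOR_BGR2GRAY)
# rim by hand-ish: Hough
print(cv2.HoughCircles(h[100:250,250:400],cv2.HOUGH_GRADIENT,1,50,param1=80,param2=20,minRadius=40,maxRadius=60))
for z in (33.5,): print(wplane([[324,180]],z))
E
```

```text
cap 372 (array([ 486.83, -254.67]), np.float64(9.578696004431274), np.float64(0.19725755382279098), 61)
[[[72.5 79.5 52.3]]]
[[ 484.96 -253.33   33.5 ]]
```

Emit:
servo_tool(motion=[{"dr": [0,0,0],"delta_pos": [0.086,0.092,0.6],"hand": 1},{"dr": [0,0,0],"delta_pos": [0,0,0.9],"hand": 1},{"dr": [0,0,0],"delta_pos": [0,0,0.9],"hand": 1},{"dr": [0,0,0],"delta_pos": [0,0,0.4],"hand": 1},{"dr": [0,0,0],"delta_pos": [0,0,0.1],"hand": 1},{"dr": [0,0,0],"delta_pos": [0,0,0],"hand": 1}])

```text
time_s: 4.05
eef_pos: [489.3, -252.6, 54.3]
ee_rot: [0.004, 0.221, 0.975, 0.001]
force: [0.6, -0.3, 0.2]
grip_width: 1.0
```

Emit:
servo_tool(motion=[{"dr": [0,0,0],"delta_pos": [0.015,-0.04,0.2],"hand": 1},{"dr": [0,0,0],"delta_pos": [0,0,0.1],"hand": 1},{"dr": [0,0,0],"delta_pos": [0,0,0],"hand": 1}])

```text
time_s: 4.42
eef_pos: [488.6, -254.7, 40.3]
ee_rot: [0.006, 0.221, 0.975, 0.0]
force: [0.6, -1.1, 0.5]
grip_width: 0.999
```

Emit:
servo_tool(motion=[{"dr": [0,0,0],"delta_pos": [0,0,0],"hand": 0.3},{"dr": [0,0,0],"delta_pos": [0,0,0],"hand": 0.1},{"dr": [0,0,0],"delta_pos": [0,0,0],"hand": 0},{"dr": [0,0,0],"delta_pos": [0,0,0],"hand": 0},{"dr": [0,0,0],"delta_pos": [0,0,0],"hand": 0},{"dr": [0,0,0],"delta_pos": [0,0,0],"hand": 0},{"dr": [0,0,0],"delta_pos": [0,0,0],"hand": 0}], squeeze=40)

```text
time_s: 5.3
eef_pos: [488.8, -255.1, 41.0]
ee_rot: [0.006, 0.221, 0.975, -0.0]
force: [-0.6, -0.1, 0.5]
grip_width: 0.361
```

```bash
python3 - <<'E'
from fit import *
p,d=capture("wrist");s=ctrl.sense();print(s["eef_pos"],s["ee_rot"],s["joints"],s["force"],s["grip_width"])
cv2.imwrite("pics/w2.png",p[:,:,::-1])
E
```

```text
[ 488.84 -255.13   41.03] [ 0.01  0.22  0.98 -0.  ] [-0.7   0.59  1.63  0.01  0.91 -1.83] [-0.3   0.23  0.3 ] 0.36328695024822993
```

View pics/w2.png

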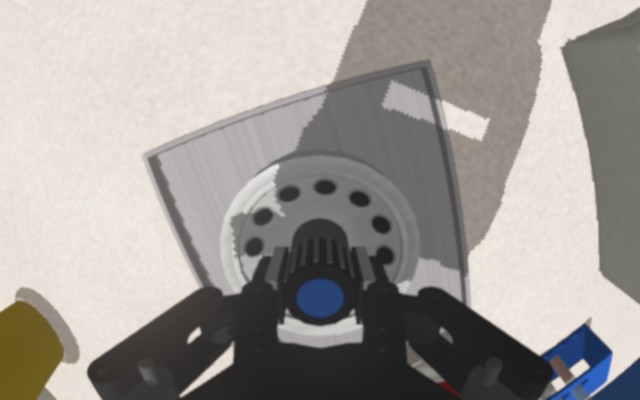

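Emit:
servo_tool(motion=[{"dr": [0,0,0],"delta_pos": [0,0,-0.2],"hand": 0},{"dr": [0,0,0],"delta_pos": [0,0,-0.5],"hand": 0},{"dr": [0,0,0],"delta_pos": [0,0,-0.7],"hand": 0},{"dr": [0,0,0],"delta_pos": [0,0,-0.7],"hand": 0},{"dr": [0,0,0],"delta_pos": [0,0,-0.7],"hand": 0},{"dr": [0,0,0],"delta_pos": [0,0,-0.3],"hand": 0},{"dr": [0,0,0],"delta_pos": [0,0,0],"hand": 0}])

```text
time_s: 6.22
eef_pos: [485.6, -253.0, 201.3]
ee_rot: [0.004, 0.221, 0.975, 0.001]
force: [-0.5, 0.1, -3.2]
grip_width: 0.361
```

Emit:
servo_tool(motion=[{"dr": [0,0,0],"delta_pos": [0.15,0.45,0],"hand": 0},{"dr": [0,0,0],"delta_pos": [0.28,0.85,0],"hand": 0},{"dr": [0,0,0],"delta_pos": [0.28,0.85,0],"hand": 0},{"dr": [0,0,0],"delta_pos": [0.28,0.85,0],"hand": 0},{"dr": [0,0,0],"delta_pos": [0.28,0.85,0],"hand": 0},{"dr": [0,0,0],"delta_pos": [0.28,0.85,0],"hand": 0},{"dr": [0,0,0],"delta_pos": [0.28,0.85,0],"hand": 0},{"dr": [0,0,0],"delta_pos": [0.28,0.85,0],"hand": 0},{"dr": [0,0,0],"delta_pos": [0.14,0.45,0],"hand": 0},{"dr": [0,0,0],"delta_pos": [0.0,0.0,0],"hand": 0}])

```text
time_s: 7.48
eef_pos: [528.1, 117.2, 192.6]
ee_rot: [-0.005, 0.222, 0.975, 0.002]
force: [0.1, 0.0, -4.4]
grip_width: 0.365
```

```bash
cat > look.py <<'E'
from fit import *
import sys
p,d=capture("wrist");s=ctrl.sense()
for k in s: print(k,np.array(s[k]).round(4).tolist())
cv2.imwrite(f"pics/{sys.argv[1]}.png",p[:,:,::-1])
print(np.array(get_calibration("wrist")["T"]).round(4).tolist())
E
python3 look.py w3
```

```text
time_s 7.525
joints [-0.003, 0.3836, 1.5025, 0.0068, 1.2647, -1.128]
dq [-0.0332, -0.0089, 0.0024, -0.0051, 0.0017, -0.0053]
tau [0.8141, -46.0522, -27.2247, 0.0565, 0.0003, 0.0752]
eef_pos [528.0577, 116.3653, 192.6357]
ee_rot [-0.0052, 0.2221, 0.975, 0.0021]
force [-0.1674, 0.4001, -3.9768]
wrist_torque [0.0301, -0.0389, 0.0029]
grip_width 0.3607
[[0.4336, 0.8654, 0.2511, 461.8306], [0.9011, -0.4171, -0.1186, 146.9134], [0.0021, 0.2777, -0.9607, 335.3058], [0.0, 0.0, 0.0, 1.0]]
```

View pics/w3.png

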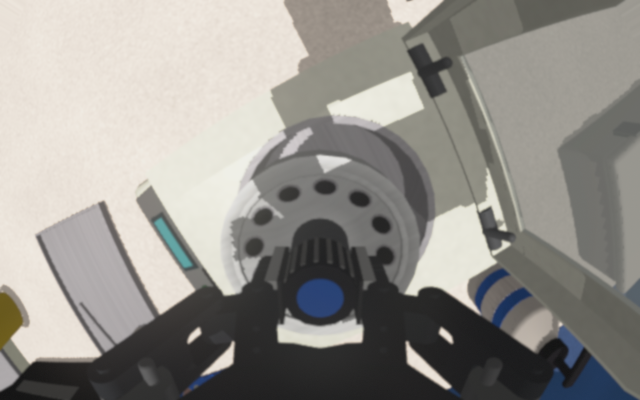

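```bash
python3 - <<'E'
from fit import *
from scipy.spatial.transform import Rotation as Ro
p=cv2.imread("pics/w3.png").astype(int);b,g,r=p[...,0],p[...,1],p[...,2]
m=(b>r+40)&(b>80);m[:270]=0;m[330:]=0;m[:,:285]=0;m[:,355:]=0
s=ctrl.sense();e=s["eef_pos"];q=s["ee_rot"];R=Ro.from_quat(np.r_[q[1:],q[0]]).as_matrix();print(R)
c,rr,er,n=rfit(wplane(cont(m),e[2]+30.5));print(c,rr,er,n)
print("cap in tool",R.T@(np.r_[c,e[2]+30.5]-e), cont(m).mean(0))
E
```

```text
[[-0.9   0.43 -0.01]
 [ 0.43  0.9   0.01]
 [ 0.01  0.   -1.  ]]
[528.55 115.09] 9.80609111084625 0.07356738400593504 120
cap in tool [ -0.65  -0.89 -30.51] [319.59 297.51]
```

Emit:
servo_tool(motion=[{"dr": [0.01,-0.06,0],"delta_pos": [-0.06,0.23,0],"hand": 0},{"dr": [0,0,0.4],"delta_pos": [0,0,0.3],"hand": 0},{"dr": [0,0,0.4],"delta_pos": [0,0,0.3],"hand": 0},{"dr": [0,0,0],"delta_pos": [0,0,0.3],"hand": 0},{"dr": [0,0,0],"delta_pos": [0,0,0],"hand": 0},{"dr": [0,0,0],"delta_pos": [0,0,0],"hand": 0}])

```text
time_s: 8.28
eef_pos: [537.6, 123.3, 145.7]
ee_rot: [0.001, 0.293, 0.956, -0.0]
force: [0.0, 0.2, -3.0]
grip_width: 0.364
```

```bash
cat > st.py <<'E'
from fit import *
from scipy.spatial.transform import Rotation as Ro
import sys
s=ctrl.sense();e=s["eef_pos"];q=s["ee_rot"];R=Ro.from_quat(np.r_[q[1:],q[0]]).as_matrix()
print("t",s["time_s"],"tcp",e,"theta",np.degrees(np.arctan2(R[1,0],R[0,0])),"F",s["force"],"M",s["wrist_torque"],"w",s["grip_width"],"j",s["joints"])
ax=np.cross(R[:,2],[0,0,-1]);print("level dr units",R.T@ax/0.17453)
if len(sys.argv)>2:
    D=np.array([float(a) for a in sys.argv[1:4]])-e; print("delta units",(R.T@D)/50)
E
python3 st.py 535.8 125.3 125; python3 - <<'E'
import sys;sys.path.insert(0,'.')
from fit import *
import os;os.chdir('.')
for n in("top","scene"):
    p,d=capture(n);cv2.imwrite(f"pics/{n}5.png",p[:,:,::-1])
    if n=="top":cv2.imwrite("pics/t5.png",cv2.resize(p[110:265,170:365,::-1],None,fx=3.8,fy=3.8,interpolation=cv2.INTER_CUBIC))
E
```

```text
t 8.275 tcp [537.6  123.28 145.66] theta 145.9751030789812 F [ 0.01  0.15 -2.97] M [ 0.01 -0.03 -0.01] w 0.36398599882207955 j [ 0.01  0.45  1.54 -0.    1.16 -0.96]
level dr units [-0.    0.01  0.  ]
delta units [0.05 0.01 0.41]
```

View pics/t5.png

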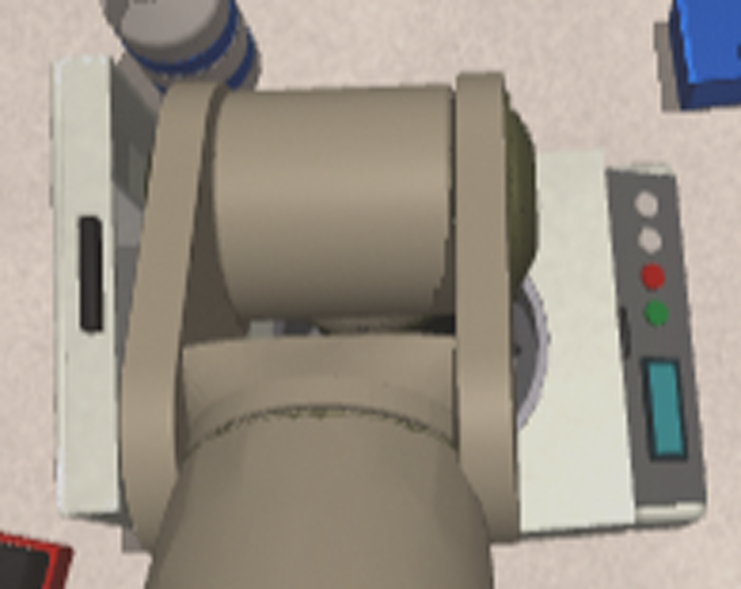

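```bash
python3 - <<'E'
from fit import *
for n in("top","scene"):
    p,d=capture(n);W=cloud(n,d);P=W.reshape(-1,3);P=P[np.isfinite(P[:,0])]
    P=P[(P[:,0]>400)&(P[:,0]<650)&(P[:,2]>150)&(P[:,1]<228)&(P[:,1]>20)]
    for z in range(150,560,25):
        s=P[(P[:,2]>z)&(P[:,2]<z+25)]
        if len(s)>5:print(n,z,len(s),"y",np.percentile(s[:,1],[0,1,50,99,100]),"x",s[:,0].min(),s[:,0].max())
E
```

```text
top 250 6 y [92.76 92.78 93.91 96.01 96.08] x 511.5930558833637 515.7066744676578
top 275 21 y [ 91.49  91.59  95.57 100.78 101.02] x 506.58461588595924 516.7754743592172
top 300 26 y [ 93.95  94.22 100.35 147.79 148.02] x 504.0803754503354 513.8247970038682
top 325 36 y [ 97.95  98.43 108.27 145.43 145.87] x 497.6365619809869 506.6956575301281
top 350 88 y [101.6  102.2  123.81 165.75 165.86] x 496.53686658708756 504.2617593477434
top 375 71 y [ 55.36  56.39 143.67 166.08 166.16] x 472.1529733150488 514.6234196700026
top 400 944 y [ 53.77  54.62 116.3  176.91 191.78] x 420.75072978241985 580.2113852012376
top 425 4086 y [ 56.15  59.72 123.89 180.72 190.6 ] x 407.74229752355393 575.8657090959309
top 450 2212 y [ 62.72  63.19 154.76 181.84 183.04] x 400.5090078908216 542.3635842074914
top 475 3440 y [ 63.15  64.24 116.38 180.5  182.29] x 400.00163428724807 477.5035596137275
top 500 1817 y [ 78.94  82.97 119.47 158.79 163.29] x 400.0103208619814 437.7759528641548
top 525 42 y [112.77 113.06 121.21 131.99 132.82] x 400.09361058536285 404.222213331551
scene 150 116 y [100.12 100.38 127.7
[... 721 characters left out ...]
128.64 184.42 185.16] x 528.1787864588838 579.8082646431434
scene 375 482 y [ 65.77  67.19 143.2  193.34 194.15] x 437.2144723414152 587.0853589156301
scene 400 1097 y [ 64.52  67.23 131.44 193.21 193.77] x 410.940400120051 588.4841868015137
scene 425 1682 y [ 63.46  66.48 128.15 188.33 192.67] x 410.7467842751238 580.8151879290562
scene 450 909 y [ 62.39  64.33 132.6  182.47 183.54] x 400.0086669511106 550.9821722308803
scene 475 1004 y [ 63.51  65.88 133.82 181.29 183.19] x 400.4347804704205 482.13757362964236
scene 500 525 y [ 79.45  83.97 125.63 161.15 166.04] x 400.20961883708935 441.45465134781125
scene 525 35 y [100.63 101.51 119.46 138.13 138.29] x 400.1035621798352 410.6932067022202
```

View pics/scene5.png

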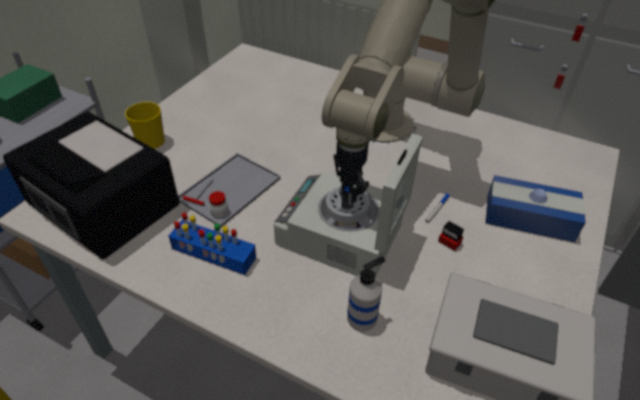

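Emit:
servo_tool(motion=[{"dr": [0,0,0],"delta_pos": [0.05,0.01,0.15],"hand": 0},{"dr": [0,0,0],"delta_pos": [0,0,0.15],"hand": 0},{"dr": [0,0,0],"delta_pos": [0,0,0.1],"hand": 0},{"dr": [0,0,0],"delta_pos": [0,0,0],"hand": 0},{"dr": [0,0,0],"delta_pos": [0,0,0],"hand": 0}])

```text
time_s: 9.1
eef_pos: [535.5, 125.4, 124.3]
ee_rot: [0.001, 0.293, 0.956, -0.0]
force: [0.1, -0.0, -4.2]
grip_width: 0.361
```

```bash
python3 st.py 535.8 125.3 112
```

```text
t 9.1 tcp [535.5  125.41 124.33] theta 145.97928282558888 F [ 0.07 -0.01 -4.18] M [ 0.01  0.   -0.04] w 0.36089791825763295 j [ 0.02  0.47  1.56 -0.    1.11 -0.96]
level dr units [-0.    0.01  0.  ]
delta units [-0.01  0.    0.25]
```

Emit:
servo_tool(motion=[{"dr": [0,0,0],"delta_pos": [0,0,0.08],"hand": 0},{"dr": [0,0,0],"delta_pos": [0,0,0.08],"hand": 0},{"dr": [0,0,0],"delta_pos": [0,0,0],"hand": 0}])

```text
time_s: 9.48
eef_pos: [535.7, 125.4, 116.0]
ee_rot: [0.001, 0.293, 0.956, -0.0]
force: [0.1, 0.5, -4.2]
grip_width: 0.358
```

```bash
python3 st.py 535.8 125.3 100
```

```text
t 9.475 tcp [535.65 125.4  115.98] theta 145.98031684711947 F [ 0.06  0.48 -4.24] M [ 0.06  0.02 -0.02] w 0.35773040821330004 j [ 0.02  0.48  1.57 -0.    1.09 -0.96]
level dr units [0.   0.01 0.  ]
delta units [-0.   -0.    0.32]
```

Emit:
servo_tool(motion=[{"dr": [0,0,0],"delta_pos": [0,0,0.08],"hand": 0},{"dr": [0,0,0],"delta_pos": [0,0,0.08],"hand": 0},{"dr": [0,0,0],"delta_pos": [0,0,0],"hand": 0}])

```text
time_s: 9.85
eef_pos: [536.0, 125.7, 107.6]
ee_rot: [0.001, 0.293, 0.956, 0.0]
force: [0.6, 0.5, -4.6]
grip_width: 0.359
```

```bash
python3 st.py 535.8 125.3 100
```

```text
t 9.85 tcp [536.05 125.7  107.59] theta 145.9743755854072 F [ 0.56  0.54 -4.6 ] M [ 0.28 -0.11  0.05] w 0.3585214810755983 j [ 0.02  0.49  1.58 -0.    1.07 -0.96]
level dr units [ 0.01  0.01 -0.  ]
delta units [-0.   -0.01  0.15]
```

Emit:
servo_tool(motion=[{"dr": [0,0,0],"delta_pos": [0,0.014,0.06],"hand": 0},{"dr": [0,0,0],"delta_pos": [0,0,0.06],"hand": 0},{"dr": [0,0,0],"delta_pos": [0,0,0],"hand": 0}])

```text
time_s: 10.22
eef_pos: [536.7, 126.4, 101.4]
ee_rot: [0.002, 0.293, 0.956, 0.0]
force: [1.1, 1.4, -4.7]
grip_width: 0.365
```

```bash
python3 st.py 536.2 126 95
```

```text
t 10.225 tcp [536.69 126.37 101.36] theta 145.97563912406352 F [ 1.09  1.4  -4.67] M [ 0.22 -0.16  0.  ] w 0.3650486428691218 j [ 0.02  0.5   1.58 -0.    1.05 -0.96]
level dr units [0.01 0.02 0.  ]
delta units [ 0.   -0.01  0.13]
```

Emit:
servo_tool(motion=[{"dr": [0.01,0.02,0],"delta_pos": [0,0.02,0.04],"hand": 0},{"dr": [0,0,0],"delta_pos": [0,0,0.03],"hand": 0},{"dr": [0,0,0],"delta_pos": [0,0,0],"hand": 0}])

```text
time_s: 10.6
eef_pos: [536.9, 127.0, 97.3]
ee_rot: [-0.001, 0.293, 0.956, -0.0]
force: [0.0, -0.4, -3.9]
grip_width: 0.361
```

```bash
python3 st.py 536.2 126 95
```

```text
t 10.6 tcp [536.85 126.97  97.34] theta 145.98365901897196 F [ 0.04 -0.45 -3.86] M [-0.04  0.04 -0.05] w 0.3609518749505114 j [ 0.02  0.51  1.58 -0.    1.05 -0.96]
level dr units [-0.01 -0.01  0.  ]
delta units [-0.   -0.02  0.05]
```

Emit:
servo_tool(motion=[{"dr": [0,0,0],"delta_pos": [0,0,0.03],"hand": 0},{"dr": [0,0,0],"delta_pos": [0,0,0],"hand": 0}])

```text
time_s: 10.85
eef_pos: [536.8, 126.9, 95.8]
ee_rot: [-0.001, 0.293, 0.956, -0.0]
force: [-0.3, -1.0, -3.4]
grip_width: 0.362
```

```bash
python3 st.py 536.2 126 95
```

```text
t 10.85 tcp [536.82 126.89  95.78] theta 145.98129270048022 F [-0.29 -1.03 -3.4 ] M [ 0.02  0.02 -0.04] w 0.36180623067011736 j [ 0.02  0.51  1.58 -0.    1.05 -0.96]
level dr units [-0.01 -0.01 -0.  ]
delta units [ 0.   -0.02  0.02]
```

Emit:
servo_tool(motion=[{"dr": [0,0,0],"delta_pos": [0,-0.008,0.025],"hand": 0},{"dr": [0,0,0],"delta_pos": [0,0,0],"hand": 0}])

```text
time_s: 11.1
eef_pos: [536.7, 126.6, 94.7]
ee_rot: [-0.001, 0.293, 0.956, -0.0]
force: [-0.5, 0.6, -3.0]
grip_width: 0.362
```

```bash
python3 st.py 536.2 126 95
```

```text
t 11.1 tcp [536.75 126.61  94.7 ] theta 145.97776467795165 F [-0.52  0.58 -3.04] M [ 0.07  0.03 -0.03] w 0.3623630875888037 j [ 0.02  0.51  1.58 -0.    1.05 -0.96]
level dr units [-0.01 -0.01 -0.  ]
delta units [ 0.   -0.02 -0.01]
```

Emit:
servo_tool(motion=[{"dr": [0,0,0],"delta_pos": [0,0,0.025],"hand": 0},{"dr": [0,0,0],"delta_pos": [0,0,0],"hand": 0}])

```text
time_s: 11.35
eef_pos: [537.0, 126.6, 94.7]
ee_rot: [-0.0, 0.293, 0.956, -0.0]
force: [-0.8, -0.1, -2.7]
grip_width: 0.363
```

```bash
python3 st.py 536.2 126 95
```

```text
t 11.35 tcp [536.96 126.63  94.7 ] theta 145.98391519938656 F [-0.78 -0.09 -2.72] M [-0.04  0.03 -0.02] w 0.3625514190516049 j [ 0.02  0.51  1.58 -0.    1.04 -0.96]
level dr units [-0. -0. -0.]
delta units [ 0.01 -0.02 -0.01]
```

Emit:
servo_tool(motion=[{"dr": [0,0,0],"delta_pos": [0,0,0.02],"hand": 0}])

```text
time_s: 11.48
eef_pos: [537.1, 126.7, 94.4]
ee_rot: [-0.0, 0.292, 0.956, -0.0]
force: [-4.2, -0.2, 9.4]
grip_width: 0.361
```

```bash
python3 st.py 536.2 126 95
```

```text
t 11.475 tcp [537.12 126.65  94.41] theta 145.99332914391567 F [-4.2  -0.15  9.41] M [-0.13  0.84 -0.04] w 0.3605112123772168 j [ 0.02  0.51  1.58 -0.    1.04 -0.96]
level dr units [-0.  0. -0.]
delta units [ 0.01 -0.02 -0.01]
```

Emit:
servo_tool(motion=[{"dr": [0,0,0],"delta_pos": [0,0,0.02],"hand": 0}])

```text
time_s: 11.6
eef_pos: [537.2, 126.6, 94.4]
ee_rot: [0.0, 0.292, 0.956, -0.0]
force: [-5.8, -1.0, 11.7]
grip_width: 0.362
```

```bash
python3 st.py 536.2 126 95
```

```text
t 11.6 tcp [537.24 126.64  94.4 ] theta 146.00229201101374 F [-5.79 -1.02 11.71] M [-0.25  1.1  -0.01] w 0.361832688433511 j [ 0.02  0.51  1.58 -0.    1.04 -0.96]
level dr units [-0.  0. -0.]
delta units [ 0.01 -0.02 -0.01]
```

Emit:
servo_tool(motion=[{"dr": [0,0,0],"delta_pos": [0.007,-0.004,-0.004],"hand": 0},{"dr": [0,0,-0.15],"delta_pos": [0,0,0.006],"hand": 0},{"dr": [0,0,-0.15],"delta_pos": [0,0,0.006],"hand": 0},{"dr": [0,0,-0.15],"delta_pos": [0,0,0.006],"hand": 0}])

```text
time_s: 12.1
eef_pos: [536.9, 126.3, 94.5]
ee_rot: [0.001, 0.252, 0.968, -0.001]
force: [-2.9, -0.5, 6.4]
grip_width: 0.36
```

```bash
python3 st.py 536.7 126.6 94.4
```

```text
t 12.1 tcp [536.94 126.33  94.45] theta 150.80785135679866 F [-2.89 -0.51  6.42] M [-0.28  0.59 -0.07] w 0.36018710599286036 j [ 0.02  0.51  1.59 -0.    1.04 -1.04]
level dr units [-0.    0.01  0.  ]
delta units [0.01 0.   0.  ]
```

Emit:
servo_tool(motion=[{"dr": [0,0,-0.15],"delta_pos": [0,0,0.002],"hand": 0},{"dr": [0,0,-0.15],"delta_pos": [0,0,0.002],"hand": 0},{"dr": [0,0,-0.15],"delta_pos": [0,0,0.002],"hand": 0}])

```text
time_s: 12.48
eef_pos: [537.2, 126.3, 94.4]
ee_rot: [0.001, 0.211, 0.977, -0.001]
force: [-1.8, 0.4, 4.0]
grip_width: 0.367
```

```bash
python3 st.py 536.7 126.6 94.4
```

```text
t 12.475 tcp [537.17 126.26  94.45] theta 155.6392073431432 F [-1.81  0.43  4.01] M [-0.22  0.4  -0.1 ] w 0.36695583211554694 j [ 0.02  0.51  1.59 -0.    1.04 -1.13]
level dr units [-0.    0.01  0.  ]
delta units [0.01 0.   0.  ]
```

Emit:
servo_tool(motion=[{"dr": [0,0,-0.12],"delta_pos": [0.004,0,0.001],"hand": 0},{"dr": [0,0,-0.12],"delta_pos": [0.004,0,0.002],"hand": 0},{"dr": [0,0,-0.12],"delta_pos": [0,0,0.002],"hand": 0}])

```text
time_s: 12.85
eef_pos: [537.5, 126.4, 94.5]
ee_rot: [0.002, 0.178, 0.984, -0.0]
force: [-1.8, -0.3, 3.9]
grip_width: 0.358
```

```bash
python3 st.py 536.7 126.6 94.4
```

```text
t 12.85 tcp [537.46 126.41  94.45] theta 159.4965690526481 F [-1.77 -0.27  3.87] M [-0.16  0.23 -0.07] w 0.35817937815356565 j [ 0.02  0.51  1.59 -0.    1.04 -1.19]
level dr units [-0.    0.02  0.  ]
delta units [ 0.02 -0.    0.  ]
```

Emit:
servo_tool(motion=[{"dr": [0,0.02,-0.12],"delta_pos": [0.01,0,0.001],"hand": 0},{"dr": [0,0,-0.12],"delta_pos": [0.004,0,0.001],"hand": 0},{"dr": [0,0,-0.12],"delta_pos": [0.003,0,0.002],"hand": 0},{"dr": [0,0,-0.12],"delta_pos": [0.003,0,0.002],"hand": 0}])

```text
time_s: 13.35
eef_pos: [537.3, 126.7, 94.5]
ee_rot: [0.001, 0.134, 0.991, 0.0]
force: [0.9, -0.0, 4.1]
grip_width: 0.362
```

```bash
python3 st.py 536.7 126.6 94.4
```

```text
t 13.35 tcp [537.28 126.73  94.46] theta 164.63238985435723 F [ 0.91 -0.03  4.1 ] M [-0.18 -0.03  0.  ] w 0.36204033122115836 j [ 0.02  0.51  1.59 -0.    1.04 -1.28]
level dr units [0.   0.01 0.  ]
delta units [ 0.01 -0.01  0.  ]
```

Emit:
servo_tool(motion=[{"dr": [0,0,-0.12],"delta_pos": [0.003,0,0.001],"hand": 0},{"dr": [0,0,-0.12],"delta_pos": [0.002,0,0.001],"hand": 0},{"dr": [0,0,-0.12],"delta_pos": [0.002,0,0.001],"hand": 0},{"dr": [0,0,-0.12],"delta_pos": [0.002,0,0.002],"hand": 0}])

```text
time_s: 13.85
eef_pos: [537.1, 126.9, 94.4]
ee_rot: [0.002, 0.089, 0.996, 0.0]
force: [0.0, -0.6, 5.1]
grip_width: 0.364
```

```bash
python3 st.py 536.7 126.6 94.4
```

```text
t 13.85 tcp [537.07 126.88  94.44] theta 169.77234928248447 F [ 0.04 -0.55  5.11] M [-0.16 -0.07 -0.05] w 0.36355082853024934 j [ 0.02  0.51  1.59 -0.    1.04 -1.37]
level dr units [ 0.    0.02 -0.  ]
delta units [ 0.01 -0.01  0.  ]
```

Emit:
servo_tool(motion=[{"dr": [0,0.01,-0.12],"delta_pos": [0.003,-0.002,-0.001],"hand": 0},{"dr": [0,0,-0.12],"delta_pos": [0.002,0,0.001],"hand": 0},{"dr": [0,0,-0.12],"delta_pos": [0.002,0,0.001],"hand": 0},{"dr": [0,0,-0.12],"delta_pos": [0.002,0,0.001],"hand": 0}])

```text
time_s: 14.35
eef_pos: [536.7, 126.9, 94.4]
ee_rot: [0.001, 0.044, 0.999, 0.0]
force: [0.6, -0.9, 3.7]
grip_width: 0.362
```

```bash
python3 st.py 536.7 126.6 94.4
```

```text
t 14.35 tcp [536.68 126.87  94.41] theta 174.91653041402162 F [ 0.59 -0.88  3.7 ] M [-0.14 -0.08 -0.01] w 0.3621636343255405 j [ 0.02  0.51  1.59  0.    1.04 -1.46]
level dr units [ 0.    0.01 -0.  ]
delta units [-0.   -0.01  0.  ]
```

Emit:
servo_tool(motion=[{"dr": [0,0,-0.12],"delta_pos": [0,-0.002,0],"hand": 0},{"dr": [0,0,-0.12],"delta_pos": [0.001,0,0.001],"hand": 0},{"dr": [0,0,-0.12],"delta_pos": [0.001,0,0.001],"hand": 0},{"dr": [0,0,-0.12],"delta_pos": [0.001,0,0.001],"hand": 0}])

```text
time_s: 14.85
eef_pos: [536.2, 126.4, 94.3]
ee_rot: [0.0, -0.001, 1.0, -0.0]
force: [0.1, -2.7, 5.4]
grip_width: 0.362
```

```bash
python3 st.py 536.7 126.6 94.4
```

```text
t 14.85 tcp [536.17 126.41  94.27] theta -179.9283105028046 F [ 0.09 -2.66  5.37] M [-0.46 -0.04 -0.09] w 0.3621742250449058 j [ 0.02  0.51  1.59 -0.    1.04 -1.55]
level dr units [-0.  0.  0.]
delta units [-0.01  0.   -0.  ]
```

Emit:
servo_tool(motion=[{"dr": [0,0,-0.12],"delta_pos": [-0.004,-0.006,-0.001],"hand": 0},{"dr": [0,0,-0.12],"delta_pos": [0,0,0.001],"hand": 0},{"dr": [0,0,-0.12],"delta_pos": [0,0,0.001],"hand": 0},{"dr": [0,0,-0.12],"delta_pos": [0,0,0.001],"hand": 0}])

```text
time_s: 15.35
eef_pos: [536.5, 126.4, 93.6]
ee_rot: [0.0, -0.045, 0.999, 0.0]
force: [3.8, 1.4, -1.7]
grip_width: 0.365
```

```bash
python3 st.py 536.7 126.6 94.4
```

```text
t 15.35 tcp [536.47 126.36  93.55] theta -174.80924780014368 F [ 3.78  1.39 -1.71] M [ 0.35 -0.75 -0.07] w 0.364657811640083 j [ 0.02  0.51  1.59  0.    1.04 -1.64]
level dr units [ 0.  0. -0.]
delta units [-0.    0.   -0.02]
```

Emit:
servo_tool(motion=[{"dr": [0,0,0],"delta_pos": [-0.004,0.004,0.008],"hand": 0},{"dr": [0,0,0],"delta_pos": [0,0,0.008],"hand": 0}])

```text
time_s: 15.6
eef_pos: [536.5, 126.9, 91.9]
ee_rot: [0.0, -0.045, 0.999, 0.001]
force: [2.8, 2.4, -2.6]
grip_width: 0.358
```

```bash
python3 st.py 536.7 126.6 94.4
```

```text
t 15.6 tcp [536.5  126.91  91.95] theta -174.79400658825227 F [ 2.79  2.39 -2.57] M [ 0.34 -0.55 -0.07] w 0.3583372919336609 j [ 0.02  0.52  1.59  0.    1.04 -1.64]
level dr units [ 0.01  0.   -0.  ]
delta units [-0.   -0.01 -0.05]
```

Emit:
servo_tool(motion=[{"dr": [0,0,0],"delta_pos": [-0.006,0.006,0.01],"hand": 0},{"dr": [0,0,0],"delta_pos": [0,0,0.008],"hand": 0}])

```text
time_s: 15.85
eef_pos: [536.4, 127.3, 90.6]
ee_rot: [-0.001, -0.045, 0.999, 0.001]
force: [3.0, 1.3, -3.7]
grip_width: 0.366
```

```bash
python3 st.py 536.7 126.6 94.4
```

```text
t 15.85 tcp [536.41 127.29  90.55] theta -174.8015015943228 F [ 3.    1.27 -3.67] M [ 0.33 -0.48 -0.05] w 0.36567045818496197 j [ 0.02  0.52  1.59  0.    1.04 -1.64]
level dr units [ 0.01 -0.01 -0.  ]
delta units [-0.   -0.01 -0.08]
```

Emit:
servo_tool(motion=[{"dr": [0,0,0],"delta_pos": [-0.01,0,0.01],"hand": 0},{"dr": [0,0,0],"delta_pos": [0,0,0.006],"hand": 0}])

```text
time_s: 16.1
eef_pos: [536.5, 127.3, 89.5]
ee_rot: [-0.001, -0.045, 0.999, 0.001]
force: [2.5, 0.5, -1.7]
grip_width: 0.367
```

```bash
python3 st.py 536.7 126.6 94.4
```

```text
t 16.1 tcp [536.53 127.34  89.45] theta -174.79872112043944 F [ 2.46  0.5  -1.72] M [ 0.27 -0.36 -0.02] w 0.36666444013813654 j [ 0.02  0.52  1.59  0.    1.03 -1.64]
level dr units [ 0.01 -0.01 -0.  ]
delta units [-0.   -0.01 -0.1 ]
```

Emit:
servo_tool(motion=[{"dr": [0,0,0],"delta_pos": [-0.006,0,0.008],"hand": 0},{"dr": [0,0,0],"delta_pos": [0,0,0.002],"hand": 0}])

```text
time_s: 16.35
eef_pos: [536.6, 127.4, 89.2]
ee_rot: [-0.001, -0.045, 0.999, 0.0]
force: [0.5, 1.2, -0.9]
grip_width: 0.365
```

```bash
python3 st.py 536.7 126.6 94.4
```

```text
t 16.35 tcp [536.63 127.36  89.22] theta -174.78838690695088 F [ 0.46  1.18 -0.91] M [ 0.14 -0.13 -0.01] w 0.3651321730696784 j [ 0.02  0.52  1.59  0.    1.04 -1.64]
level dr units [ 0.01 -0.02  0.  ]
delta units [ 0.   -0.02 -0.1 ]
```

Emit:
servo_tool(motion=[{"dr": [0,0,0],"delta_pos": [0,0,0.005],"hand": 0},{"dr": [0,0,0],"delta_pos": [0,0,0.002],"hand": 0}])

```text
time_s: 16.6
eef_pos: [536.7, 127.4, 89.2]
ee_rot: [-0.001, -0.045, 0.999, 0.0]
force: [-0.7, 0.2, 1.5]
grip_width: 0.364
```

```bash
python3 st.py 536.7 126.6 94.4
```

```text
t 16.6 tcp [536.65 127.35  89.21] theta -174.78634473699196 F [-0.67  0.24  1.46] M [ 0.18 -0.05  0.01] w 0.3641113819227012 j [ 0.02  0.52  1.59  0.    1.03 -1.64]
level dr units [ 0.01 -0.01  0.  ]
delta units [ 0.   -0.02 -0.1 ]
```

Emit:
servo_tool(motion=[{"dr": [0,0,0],"delta_pos": [0,0,-0.003],"hand": 0},{"dr": [0,0,0],"delta_pos": [0,0,0],"hand": 0.5},{"dr": [0,0,0],"delta_pos": [0,0,0],"hand": 0.7},{"dr": [0,0,0],"delta_pos": [0,0,0],"hand": 0.9},{"dr": [0,0,0],"delta_pos": [0,0,0],"hand": 0.9},{"dr": [0,0,0],"delta_pos": [0,0,-0.1],"hand": 0.9},{"dr": [0,0,0],"delta_pos": [0,0,-0.3],"hand": 0.9},{"dr": [0,0,0],"delta_pos": [0,0,-0.6],"hand": 0.9},{"dr": [0,0,0],"delta_pos": [0,0,-0.9],"hand": 0.9}])

```text
time_s: 17.73
eef_pos: [535.7, 127.0, 186.6]
ee_rot: [-0.004, -0.046, 0.999, 0.0]
force: [0.2, 0.3, -0.0]
grip_width: 0.903
```

```bash
python3 look.py w5 && python3 - <<'E'
from fit import *
p=cv2.imread("pics/w5.png").astype(int)
E
```

```text
time_s 17.775
joints [0.02, 0.4032, 1.4714, 0.0002, 1.2638, -1.6421]
dq [0.0022, 0.0115, 0.0256, -0.0011, -0.1498, 0.0008]
tau [-0.9243, -24.5585, -11.9839, -0.0216, 0.0177, 0.0002]
eef_pos [538.2487, 127.119, 193.5785]
ee_rot [0.0016, -0.0456, 0.999, 0.0001]
force [1.6696, 0.0518, 6.4196]
wrist_torque [-0.0355, -0.1116, -0.0836]
grip_width 0.8996
[[-0.0907, 0.9526, 0.2904, 463.2679], [0.9959, 0.0866, 0.0269, 120.0248], [0.0005, 0.2917, -0.9565, 335.1924], [0.0, 0.0, 0.0, 1.0]]
```

View pics/w5.png

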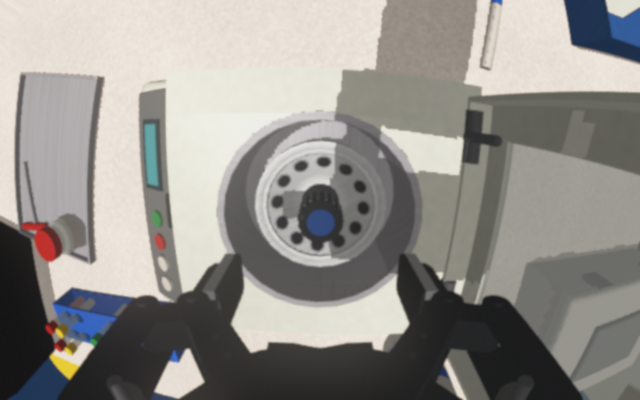

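Emit:
servo_tool(motion=[{"dr": [0,0,0],"delta_pos": [0,0,-0.6],"hand": 0.5},{"dr": [0,0,0],"delta_pos": [0,0,-0.8],"hand": 0},{"dr": [0,0,0],"delta_pos": [0,0,-0.8],"hand": 0},{"dr": [0,0,0],"delta_pos": [0,0,-0.6],"hand": 0},{"dr": [0,0,0],"delta_pos": [0,0,-0.3],"hand": 0}])

```text
time_s: 18.4
eef_pos: [536.3, 127.2, 359.7]
ee_rot: [0.005, -0.046, 0.999, -0.0]
force: [0.4, -0.2, -0.2]
grip_width: -0.003
```

```bash
python3 st.py 531 330 345
```

```text
t 18.4 tcp [536.35 127.15 359.7 ] theta -174.7583578855605 F [ 0.37 -0.19 -0.16] M [ 0.01 -0.   -0.04] w -0.0033170839364934546 j [ 0.02  0.32  1.16  0.    1.65 -1.64]
level dr units [-0.    0.06 -0.  ]
delta units [-0.26  4.05  0.29]
```

Emit:
servo_tool(motion=[{"dr": [0,0.03,0],"delta_pos": [-0.04,0.5,0],"hand": 0},{"dr": [0,0.03,0],"delta_pos": [-0.05,0.8,0],"hand": 0},{"dr": [0,0,0],"delta_pos": [-0.05,0.8,0],"hand": 0},{"dr": [0,0,0],"delta_pos": [-0.05,0.8,0],"hand": 0},{"dr": [0,0,0],"delta_pos": [-0.05,0.8,0],"hand": 0},{"dr": [0,0,0],"delta_pos": [-0.02,0.3,0],"hand": 0},{"dr": [0,0,0],"delta_pos": [0,0,0],"hand": 0}])

```text
time_s: 19.27
eef_pos: [529.9, 332.3, 368.1]
ee_rot: [0.005, -0.045, 0.999, 0.0]
force: [-0.0, 0.3, 0.1]
grip_width: 0.004
```

```bash
python3 st.py 531 320 285; python3 - <<'E'
from fit import *
for n in ("top","scene"):
    p,d=capture(n);cv2.imwrite(f"pics/{n}6.png",p[:,:,::-1]);np.save(f"pics/{n}6.npy",d)
W=cloud("top",np.load("pics/top6.npy"))
# rotor seated? cap z, rim
m=(np.hypot(W[...,0]-536.5,W[...,1]-127)<14)&(W[...,2]>60)&(W[...,2]<200);print("hub z",m.sum(),np.percentile(W[...,2][m],[10,50,90,98]))
m=(np.abs(np.hypot(W[...,0]-536.5,W[...,1]-127)-52)<3);print("rim z",np.nanpercentile(W[...,2][m],[10,50,90]))
E
```

```text
t 19.275 tcp [529.92 332.28 368.11] theta -174.87234180649367 F [-0.02  0.29  0.12] M [ 0.01 -0.01  0.05] w 0.003554165691642506 j [ 0.37  0.51  0.86 -0.    1.76 -1.29]
level dr units [-0.    0.06  0.  ]
delta units [ 0.02 -0.25  1.66]
hub z 130 [117.94 119.5  121.48 123.21]
rim z [38.49 81.03 83.34]
```

View pics/top6.png

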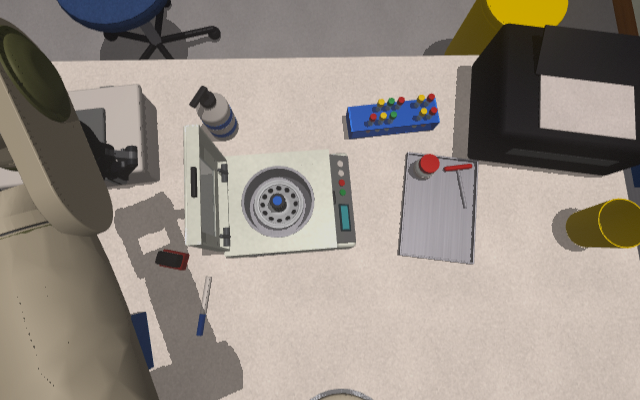

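View pics/scene6.png

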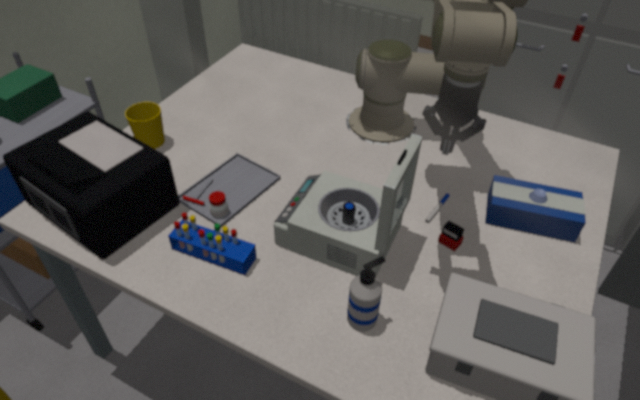

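Emit:
servo_tool(motion=[{"dr": [0,0.06,0],"delta_pos": [0,-0.1,0.5],"hand": 0},{"dr": [0,0,0],"delta_pos": [0,-0.15,0.6],"hand": 0},{"dr": [0,0,0],"delta_pos": [0,-0.15,0.4],"hand": 0},{"dr": [0,0,0],"delta_pos": [0,-0.15,0],"hand": 0},{"dr": [0,0,0],"delta_pos": [0,-0.15,0],"hand": 0}])

```text
time_s: 20.0
eef_pos: [535.0, 289.5, 294.3]
ee_rot: [0.002, -0.041, 0.999, 0.0]
force: [0.4, 0.1, 0.2]
grip_width: -0.0
```

```bash
python3 st.py 531 275 285
```

```text
t 20.0 tcp [535.02 289.52 294.35] theta -175.3310507506898 F [0.42 0.09 0.18] M [-0.03 -0.01  0.02] w -0.0004156330246261537 j [ 0.3   0.47  1.11 -0.    1.56 -1.35]
level dr units [-0.    0.02  0.  ]
delta units [ 0.1  -0.28  0.19]
```

Emit:
servo_tool(motion=[{"dr": [0,0.02,0],"delta_pos": [0.02,-0.2,0.08],"hand": 0},{"dr": [0,0,0],"delta_pos": [0.01,-0.25,0.05],"hand": 0},{"dr": [0,0,0],"delta_pos": [0.01,-0.25,0],"hand": 0},{"dr": [0,0,0],"delta_pos": [0.01,-0.25,0],"hand": 0}])

```text
time_s: 20.5
eef_pos: [537.1, 239.4, 290.0]
ee_rot: [0.003, -0.041, 0.999, 0.001]
force: [1.7, 2.4, -0.2]
grip_width: 0.001
```

```bash
python3 st.py 533 227 288
```

```text
t 20.5 tcp [537.12 239.39 290.01] theta -175.31516258350547 F [ 1.68  2.44 -0.17] M [ 0.41 -0.2  -0.03] w 0.0014421016003093993 j [ 0.22  0.42  1.19  0.    1.52 -1.43]
level dr units [ 0.01  0.03 -0.  ]
delta units [ 0.1  -0.24  0.04]
```

Emit:
servo_tool(motion=[{"dr": [0,0.02,0],"delta_pos": [0.04,-0.3,0.05],"hand": 0},{"dr": [0,0,0],"delta_pos": [0.02,-0.3,0.06],"hand": 0},{"dr": [0,0,0],"delta_pos": [0.02,-0.3,0.08],"hand": 0},{"dr": [0,0,0],"delta_pos": [0.02,-0.3,0.1],"hand": 0}])

```text
time_s: 21.0
eef_pos: [537.3, 174.8, 274.8]
ee_rot: [0.001, -0.041, 0.999, 0.001]
force: [0.7, 2.8, 0.6]
grip_width: 0.001
```

```bash
python3 st.py 533 142 255
```

```text
t 21.0 tcp [537.33 174.78 274.84] theta -175.32610566571856 F [0.72 2.77 0.57] M [ 0.28 -0.16 -0.06] w 0.000917192003275197 j [ 0.11  0.37  1.3   0.    1.46 -1.55]
level dr units [0.01 0.02 0.  ]
delta units [ 0.14 -0.65  0.39]
```

Emit:
servo_tool(motion=[{"dr": [0,0.02,0],"delta_pos": [0.04,-0.33,0.2],"hand": 0},{"dr": [0,0,0],"delta_pos": [0.02,-0.33,0.2],"hand": 0},{"dr": [0,0,0],"delta_pos": [0.02,-0.3,0.25],"hand": 0},{"dr": [0,0,0],"delta_pos": [0.02,-0.28,0.3],"hand": 0}])

```text
time_s: 21.5
eef_pos: [537.1, 107.6, 224.0]
ee_rot: [-0.0, -0.04, 0.999, 0.001]
force: [0.8, 1.7, 0.7]
grip_width: 0.001
```

```bash
python3 st.py 535 84 184;python3 look.py w7 >/dev/null
```

```text
t 21.5 tcp [537.14 107.57 224.04] theta -175.36001547850995 F [0.77 1.65 0.7 ] M [ 0.23 -0.19 -0.01] w 0.0013287422487768155 j [-0.02  0.37  1.44  0.    1.33 -1.67]
level dr units [ 0.01 -0.01 -0.  ]
delta units [ 0.08 -0.47  0.8 ]
```

View pics/w7.png

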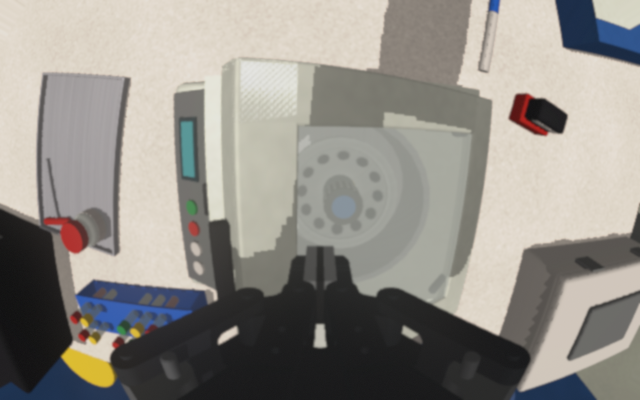

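Emit:
servo_tool(motion=[{"dr": [0,0,0],"delta_pos": [0.02,-0.2,0.35],"hand": 0},{"dr": [0,0,0],"delta_pos": [0.02,-0.2,0.35],"hand": 0},{"dr": [0,0,0],"delta_pos": [0.01,-0.15,0.35],"hand": 0}])

```text
time_s: 21.92
eef_pos: [535.5, 76.8, 167.4]
ee_rot: [-0.003, -0.04, 0.999, 0.0]
force: [1.1, 0.9, 1.4]
grip_width: -0.001
```

```bash
python3 st.py 535 70 142
```

```text
t 21.925 tcp [535.5   76.77 167.35] theta -175.4405907727747 F [1.14 0.88 1.45] M [ 0.06 -0.07 -0.02] w -0.0008308308928801001 j [-0.07  0.41  1.54 -0.    1.2  -1.72]
level dr units [ 0.   -0.03  0.  ]
delta units [ 0.02 -0.13  0.51]
```

Emit:
servo_tool(motion=[{"dr": [0,-0.02,0],"delta_pos": [0,-0.1,0.2],"hand": 0},{"dr": [0,0,0],"delta_pos": [0,-0.05,0.15],"hand": 0},{"dr": [0,0,0],"delta_pos": [0,0,0.1],"hand": 0}])

```text
time_s: 22.3
eef_pos: [535.4, 68.4, 143.0]
ee_rot: [-0.002, -0.04, 0.999, 0.0]
force: [0.8, -0.3, 0.8]
grip_width: 0.003
```

```bash
python3 st.py 535 70 140
```

```text
t 22.3 tcp [535.42  68.43 142.98] theta -175.46490990115592 F [ 0.83 -0.32  0.84] M [-0.11  0.02 -0.01] w 0.0032422020296666745 j [-0.09  0.43  1.57  0.    1.14 -1.74]
level dr units [ 0.   -0.02 -0.  ]
delta units [0.01 0.03 0.06]
```

Emit:
servo_tool(motion=[{"dr": [0,0,0],"delta_pos": [0,0,0.04],"hand": 0},{"dr": [0,0,0],"delta_pos": [0,0,0.04],"hand": 0},{"dr": [0,0,0],"delta_pos": [0,0,0.02],"hand": 0}])

```text
time_s: 22.68
eef_pos: [535.6, 68.6, 140.0]
ee_rot: [-0.001, -0.04, 0.999, -0.0]
force: [-5.3, -1.3, 8.9]
grip_width: -0.004
```

```bash
python3 st.py 535 70 140
```

```text
t 22.675 tcp [535.57  68.57 139.98] theta -175.40710272911588 F [-5.27 -1.32  8.87] M [-0.24  0.86  0.07] w -0.003539800498788264 j [-0.09  0.43  1.58 -0.    1.13 -1.74]
level dr units [-0.   -0.02 -0.  ]
delta units [ 0.01  0.03 -0.  ]
```

Emit:
servo_tool(motion=[{"dr": [0,0,0],"delta_pos": [0.005,0,0.025],"hand": 0},{"dr": [0,0,0],"delta_pos": [0.005,0,0.02],"hand": 0}])

```text
time_s: 22.92
eef_pos: [535.6, 68.6, 140.0]
ee_rot: [-0.0, -0.04, 0.999, -0.001]
force: [-2.4, -1.3, 5.0]
grip_width: 0.002
```

Emit:
servo_tool(motion=[{"dr": [0,0,0],"delta_pos": [0,0,-0.1],"hand": 0},{"dr": [0,0,0],"delta_pos": [0,0,-0.5],"hand": 0},{"dr": [0,0,0],"delta_pos": [0,0,-0.9],"hand": 0},{"dr": [0,0,0],"delta_pos": [0,0,-0.9],"hand": 0},{"dr": [0,0,0],"delta_pos": [0.5,0,-0.5],"hand": 0},{"dr": [0,0,0],"delta_pos": [0.8,0,0],"hand": 0},{"dr": [0,0,0],"delta_pos": [0.8,0,0],"hand": 0},{"dr": [0,0,0],"delta_pos": [0.8,0,0],"hand": 0},{"dr": [0,0,0],"delta_pos": [0.3,0,0],"hand": 0},{"dr": [0,0,0],"delta_pos": [0,0,0],"hand": 0}])

```text
time_s: 24.18
eef_pos: [371.6, 56.7, 292.8]
ee_rot: [0.003, -0.041, 0.999, -0.001]
force: [0.2, 0.2, 0.4]
grip_width: 0.001
```

```bash
python3 st.py; python3 - <<'E'
from fit import *
for n in ("top","scene"):
    p,d=capture(n);cv2.imwrite(f"pics/{n}8.png",p[:,:,::-1]);W=cloud(n,d)
    u=np.array([-np.sin(.049),np.cos(.049)]);v=np.array([np.cos(.049),np.sin(.049)])
    H=np.array([530.9,231.]);
    q=W[...,:2]-H; a=-(q@u); b=q@v; z=W[...,2]
    for lo in range(-10,210,20):
        for nm,sel in(("L",b<-87),("R",b>87)):
            m=(a>lo)&(a<lo+20)&(np.abs(b)<98)&sel&(z>100)&(z<200)
            if m.sum()>3: print(n,nm,lo,m.sum(),np.median(z[m]).round(1),end="; ")
    print()
    for l in ["jar","hexkey","rack","pump","stamp","marker"]:
        r=outline_of(n,l)
        for o in r[:1]:
            P=W[o["pixels"]&np.isfinite(W[...,0])]
            print(n,l,round(o["score"],2),np.nanpercentile(P,[2,50,98],axis=0).round(0).tolist())
E
```

```text
t 24.175 tcp [371.57  56.74 292.77] theta -175.25640035374326 F [0.17 0.25 0.41] M [-0.01 -0.03  0.01] w 0.001223542609838719 j [-0.16 -0.08  1.78 -0.    1.43 -1.82]
level dr units [-0.01  0.03 -0.  ]
top L -10 37 138.8; top R -10 30 138.9; top L 10 54 138.8; top R 10 51 139.7; top L 30 28 139.8; top R 30 47 139.5; top R 50 46 139.4; top R 70 51 139.5; top R 90 43 139.0; top L 110 6 138.8; top R 110 47 139.2; top L 130 22 139.1; top R 130 47 139.5; top L 150 41 139.3; top R 150 45 139.5; top L 170 56 139.2; top R 170 46 139.1; top L 190 48 138.7; top R 190 42 138.5; 
top jar 0.66 [[603.0, -249.0, 3.0], [623.0, -221.0, 63.0], [654.0, -202.0, 67.0]]
top hexkey 0.71 [[532.0, -343.0, 6.0], [623.0, -319.0, 12.0], [636.0, -284.0, 18.0]]
top rack 0.57 [[718.0, -258.0, -1.0], [744.0, -149.0, 54.0], [796.0, -44.0, 98.0]]
top pump 0.64 [[715.0, 236.0, 9.0], [734.0, 263.0, 129.0], [775.0, 297.0, 204.0]]
top stamp 0.73 [[401.0, 350.0, -1.0], [420.0, 371.0, 60.0], [442.0, 415.0, 66.0]]
top marker 0.68 [[251.0, 296.0, 8.0], [308.0, 309.0, 12.0], [376.0, 322.0, 16.0]]
scene L -10 17 137.0; scene R 
[... 252 characters left out ...]
R 110 21 140.5; scene L 130 15 140.2; scene R 130 27 141.0; scene L 150 17 139.1; scene R 150 28 140.8; scene L 170 15 140.8; scene R 170 28 140.1; scene L 190 10 139.7; scene R 190 21 140.8; 
scene jar 0.92 [[611.0, -249.0, 7.0], [642.0, -218.0, 49.0], [657.0, -202.0, 70.0]]
scene hexkey 0.62 [[539.0, -343.0, 4.0], [629.0, -319.0, 13.0], [642.0, -282.0, 22.0]]
scene rack 0.64 [[725.0, -256.0, 5.0], [774.0, -137.0, 55.0], [798.0, -42.0, 100.0]]
scene pump 0.73 [[732.0, 242.0, 10.0], [775.0, 279.0, 119.0], [790.0, 306.0, 204.0]]
scene stamp 0.81 [[412.0, 353.0, 6.0], [436.0, 381.0, 41.0], [447.0, 407.0, 67.0]]
scene marker 0.73 [[253.0, 297.0, 2.0], [313.0, 309.0, 13.0], [382.0, 323.0, 19.0]]
```

View pics/top8.png

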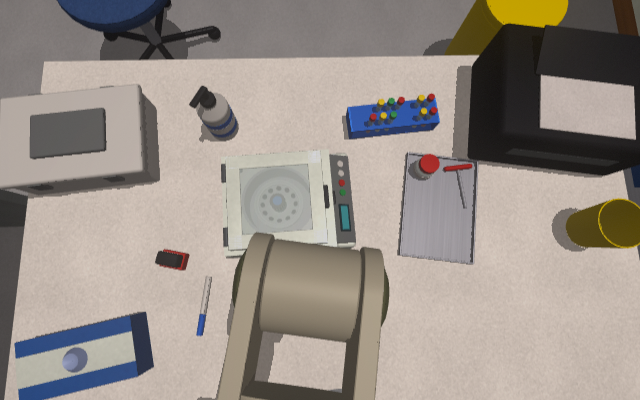

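View pics/scene8.png

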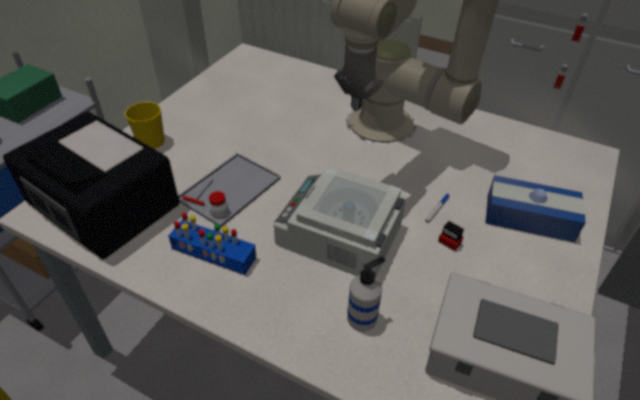

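The outer face of the lid is level at about 139–140 mm over its whole length. The rotor shows through the window, centred around (278,202) in the top picture. The bystanders have not moved and the arm is clear of everything, so I'm handing in.

```bash
python3 -c "
from rig import ticket; print(ticket.finish_job())"
```

```text
the job is handed in; nothing more can be done
None
```

The rotor is home on the drive spindle and the lid is fully shut. I handed the job in at about 24 s of the 72 s allowed.

**Rotor:**
- I gripped it by the hub and lowered it until it rested on the key. I then turned it about 39° at roughly 10 to 13° per second until the slots found the key.
- It went down 5.3 mm (5.5 mm expected) to a firm stop. After I let go, its rim measured about 82 mm and its hub top about 120 mm, matching a fully seated rotor.

**Lid:** I pushed it down from behind with the closed fingertips. Its outer face now measures level at about 139–140 mm (140 mm expected).

**Other things on the bench:** Before-and-after positions agree to within measurement scatter, and the arm finished clear of everything.

**Pressure was above the 3–6 N range:** While turning, total downward force on the key, including the rotor's weight, was mostly 7–10 N. Two press tests before turning put about 13 and 15 N on the key, over the 12 N point where the spindle could be carried round. All of this stayed well below the 30 N damage limit.

**Camera disagreement:** The top and wrist cameras differed by about 2 mm on the rotor's position. I followed the forces when fitting it onto the spindle.

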